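# Release the abrasive cartridge from the knife sharpener and show it to the phone

### The job

Use the red chopstick from the chopping board to push in the red lock button, which sits sunk in a hole in the front of the knife sharpener, until the yellow cartridge pops up, and lay the chopstick back on the board. Then pull the cartridge out and show its worn side, the window with the two white rods, to the phone on its stand for the video call: hold it still and upright about 15 cm straight in front of the camera lens, level with the lens and with the window squarely facing the phone. Finish while still holding it there, and do not touch the phone or disturb the other things on the worktop.

Things in the scene. Friction and masses are not known exactly. Their poses are not given: they have to be found in the camera images.
- chopstick: loose red chopstick, 220 mm, 25 g, flat on the board, narrow tip pointing away from the robot. Origin: middle of its length, on its underside; x along the stick (tip at x = +110 mm), z up. From x = -110 to +10 mm a square bar 8 x 8 mm, beyond it a round taper 7.6 to 6 mm thick; its axis lies 4 mm above the underside. Balance point near x = -12 mm
- chopstick_tip (a point): centre of the chopstick's narrow end (6 mm diameter), on its axis
- board: wooden chopping board, 230 (x) x 340 (y) x 21 mm, does not move; origin: centre of its underside. A garlic bulb and a lemon lie on its left (+y) half
- sharpener: grey knife sharpener, held fast by suction feet: body 66 (x) x 124 (y) mm, its flat top 78 mm above the worktop, on a black foot of 78 x 136 mm. Origin: centre of its underside; its front, with the button hole, faces -x of its frame (towards the robot). The cartridge stands in its middle, with a narrow fixed knife slot on either side
- button_face (a point): centre of the front face of the red lock button (11 mm diameter), 4.5 mm deep in a 13 mm round hole in the sharpener's front, 46 mm above the worktop. It is pushed along the sharpener's +x. The hole is 13 mm wide for 14 mm from the front (edge chamfered by 2 mm), too narrow for a finger
- lock_button (a joint): travel of the lock button in m: 0 out, 0.007 fully in (its stop). Spring: about 1.2 N at the start, 3.7 N fully in, plus up to about 3 N friction of the latch while it holds the cartridge; it springs back when let go. The latch lets go of the cartridge between about 1.5 and 4.5 mm of travel
- cartridge: yellow cartridge, 26 (x) x 46 (y) x 78 mm high, 90 g, loose, upright in a shaft in the middle of the sharpener (1 mm play), with the sharpener's axes. Origin: centre of its underside, 16 mm above the worktop while locked. Unlocked, a spring lifts it 14 mm and it stays up: 30 mm then stand out of the sharpener's top, to be gripped across its 46 mm (y) sides
- cartridge_top (a point): centre of the cartridge's top, 78 mm above its underside. The top 16 mm are two ears, y = +-5 to +-23 mm, with a notch between them
- cartridge_window (a point): centre of the window with two crossed white ceramic rods, on the cartridge's +x side: 13 mm from its middle plane and 40 mm above its underside; the window looks along the cartridge's +x
- phone: black phone on an aluminium stand, 160 mm high, 80 mm wide, fixed. Origin: centre under the screen, at worktop height; z up. Its screen and front camera face along -x of its frame (roughly towards the robot)
- phone_lens (a point): front camera lens of the phone, top middle of the screen, about 157 mm above the worktop (19 mm along +x from the phone's origin). The window must end about 150 mm from here along -x of the phone's frame, at the same height, the cartridge's +x pointing along the phone's +x
- mug: white coffee mug, 86 mm high, bystander
- tumbler: cut glass tumbler, 89 mm high, bystander
- knife: cook's knife lying on the worktop behind the sharpener, bystander
- garlic: garlic bulb on the board, bystander
- lemon: lemon on the board, bystander

How it is judged:
By the outcome, as a careful person would: the job done as asked, in the order asked, and still so for the second after the job is handed in, while the arm keeps its last pose, push and grip.
It also fails if it takes over 61 s, if anything falls off the work surface, if the arm or the gripper's body presses on something with over 40 N, if the wrist force passes 120 N, or if a joint passes its speed limit or range.

### The arm

A 6-joint arm with a two-finger parallel gripper is mounted at the origin on a cart in front of the work surface, level with it; the furniture and walls round the work are solid. World frame = base frame: x ahead of the robot, y to its left, z up, the work surface at z = 0. Lengths are in m, angles in degrees, forces in N, time in s.
With the tool pointing down it reaches from about 0.3 to 0.75 m from the base axis. Payload 8.5 kg.
Tool frame: the origin (TCP) lies between the finger pads; the fingertips stand env.finger_overhang ahead of it and the grasp point (between the pads) lies 2 mm behind it (env.finger_overhang is the distance from the TCP to the fingertips, in m); z points along the fingers, y is the line along which they close (so a half turn about z gives the same grasp; the last joint's range is limited). The gripper opens to 85 mm and grips with 20 to 120 N. Pads are 22 mm wide; open, the fingers measure 114 mm over their backs; the gripper's body (76 mm by 85 mm) begins 54 mm behind the grasp point. The pads swing forward as they close: fully open they stand 13 mm farther back than shut.
Start: joints at [63.81, 21.807, 74.336, -0, 83.858, -12.336], TCP at [0.132, 0.534, 0.248] pointing down, gripper open.
Joint ranges: [-178.18, 178.18], [-50.72, 133.34], [12.68, 142.11], [-81.47, 261.47], [9.98, 163.14], [-165.26, 165.26]. Speed limits (degrees/s): [136.94, 136.94, 180, 180, 180, 180].

### API

Orientations are given as a 3x3 rotation matrix whose columns are the frame's x, y, z axes.
In Python, from rig import env gives the robot as it stands. The module is installed in compiled form; this text tells all that it offers.
- The arm moves only by the tool jog_arm, never from a script. Its arguments are lists of equal length, an entry for each row: "hand": the finger opening in m, from 0 to 0.0854; "travel": the shift along the world's x, y, z in m, a list of three; "yaw": the turn about the world's z in rad. A call has exactly 5 rows; each row shifts and turns the commanded pose from where the row before left it; what a row does not reach is not made up. A row lasts 1/8 s, in which the tool goes at most 62.5 mm and 10.7 degrees, less where a joint would pass 70% of its speed; a pose out of reach is approached as far as the arm can. A call is refused whole if a number of a shift passes 0.0625 or a number of a turn 0.188, either way. A call with a gripper value outside its range is refused whole. The fingers move at their own pace and stop on an object; "grip_force" is the grip in N (left out, the last holds). Time passes only in rows, so rows that do not move let the fingers close, or fill a call up. It gives the time, the measured TCP pose, the force, the opening and the grip force at its end, in the units of the state.
- env.observe(): the state, without advancing time (a new reading comes with each control period).
- env.get_image(name): name is "side" or "top" or "wrist"; returns the picture (480x640x3 uint8, red, green, blue); there is no depth.
- env.calibration(name): a dict with "fx", "fy", "cx", "cy" (pixels), "position" and "rotation" of the camera in the world; the wrist camera has in their place "hand_eye" (4x4, takes a point from camera to tool coordinates, whose origin is the TCP and whose axes are the flange's). Camera axes: x right, y down, z forward; pixel columns grow to the right and rows downward; lengths in m; the calibration is good to about 2 mm. A picture is of the moment at which its call begins: read the wrist's pose just before it. calibration takes no time and is no camera call.
- env.close_job(): hands the job in; it is judged then, once.
The state is a dict: "time_s": time; "q": joint angles; "qvel": joint speeds; "joint_efforts": joint torques, N m; "position": TCP position; "tool_rot": TCP orientation; "ft_force": force on the tool from outside, world axes, zero at the start; "wrist_torque": the same for the moment, N m; "grip_width": finger opening in m; "gripper_force": force on a finger pad.
Only numpy, scipy, OpenCV 4.12 (cv2) and the standard library are available. Lean on these libraries where they do the work, as an engineer would, in place of code of your own. Each camera call takes 0.05 s, during which the arm holds its last target. There are 200 camera calls.

## Working session

There is one attempt and no reset: what is moved stays moved. The work goes in short steps, Python scripts to look and compute and a tool call to move; the robot and the scene stay as the last step left them, time stands still between calls to the robot, and variables do not carry over. Pictures are saved under pics/ and viewed, at most 10 in all, crops included, and the job is handed in when it is done.

Besides the shell and the picture viewer there is one more tool, called as name(argument=value, ...) on one line, values as JSON. jog_arm: Moves the arm, as the interface text tells. Its arguments: {"type":"object","properties":{"hand":{"type":"array"},"travel":{"type":"array"},"yaw":{"type":"array"},"grip_force":{"type":"number"}},"required":["hand","travel","yaw"]}

```bash
mkdir -p pics; cat > h.py <<'E'
import numpy as np, cv2
from rig import env
def ray(c,u,v):
    d=np.array([(u-c['cx'])/c['fx'],(v-c['cy'])/c['fy'],1.]); return np.array(c['position']),np.array(c['rotation'])@d
def onz(c,u,v,z):
    p,d=ray(c,u,v); return p+d*(z-p[2])/d[2]
def proj(c,P):
    q=np.array(c['rotation']).T@(np.array(P)-np.array(c['position'])); return c['fx']*q[0]/q[2]+c['cx'],c['fy']*q[1]/q[2]+c['cy']
def tri(c1,u1,c2,u2):
    p,d=ray(c1,*u1);q,e=ray(c2,*u2);s=np.linalg.lstsq(np.c_[d,-e],q-p,rcond=None)[0]
    a=p+d*s[0];b=q+e*s[1];return (a+b)/2,np.linalg.norm(a-b)
def wristcal():
    s=env.observe();c=dict(env.calibration('wrist'));H=np.array(c['hand_eye']);R=np.array(s['tool_rot'])
    c['position']=np.array(s['position'])+R@H[:3,3];c['rotation']=R@H[:3,:3];return c
def snap(n,f):
    c=wristcal() if n=='wrist' else env.calibration(n)
    im=env.get_image(n);cv2.imwrite('pics/'+f,cv2.cvtColor(im,cv2.COLOR_RGB2BGR));return im,c
E
python3 - <<'E'
from h import *
np.set_printoptions(precision=4,suppress=True)
for n in('top','side'):
    im,c=snap(n,n+'0.png');print(n,c)
print(env.observe(),env.finger_overhang,env.calibration('wrist'))
E
```

```text
top {'fx': 470.80566214338575, 'fy': 470.80566214338575, 'cx': 317.97546252196713, 'cy': 241.97495829955645, 'position': array([0.3675, 0.176 , 1.4633]), 'rotation': array([[ 0.0277, -0.9824,  0.1849],
       [-0.9995, -0.0295, -0.0071],
       [ 0.0124, -0.1847, -0.9827]])}
side {'fx': 583.3806346603507, 'fy': 583.3806346603507, 'cx': 319.48369333288593, 'cy': 237.44805846950348, 'position': array([0.1226, 1.144 , 0.9352]), 'rotation': array([[-0.8961, -0.2637,  0.3571],
       [-0.4439,  0.5349, -0.7189],
       [-0.0014, -0.8027, -0.5963]])}
{'time_s': 0.1, 'q': array([ 63.8096,  21.8359,  74.3777,  -0.0034,  83.858 , -12.337 ]), 'qvel': array([-0.0342, -0.0321, -0.1335,  0.0309, -0.0329, -0.0113]), 'joint_efforts': array([  0.0048, -44.9218, -23.1654,  -0.0001,   0.0037,   0.    ]), 'position': array([0.1316, 0.5338, 0.2478]), 'tool_rot': array([[-0.9709,  0.2394, -0.0005],
       [ 0.2394,  0.9709, -0.0011],
       [ 0.0002, -0.0012, -1.    ]]), 'ft_force': array([ 0.3729, -0.3034, -0.8364]), 'wrist_torque': array([ 0.0103,  0.0215, -0.023 ]), 'gripper_force': 0.0, 'grip_width': 0.08492168286459367} 0.017 {'fx': 348.80714599951074, 'fy': 348.80714599951074, 'cx': 320.00410598385196, 'cy': 236.96388853691468, 'hand_eye': array([[ 0.0002, -0.9529, -0.3033,  0.0773],
       [ 1.    ,  0.0008, -0.0017,  0.0009],
       [ 0.0018, -0.3033,  0.9529, -0.125 ],
       [ 0.    ,  0.    ,  0.    ,  1.    ]])}
```

View pics/top0.png

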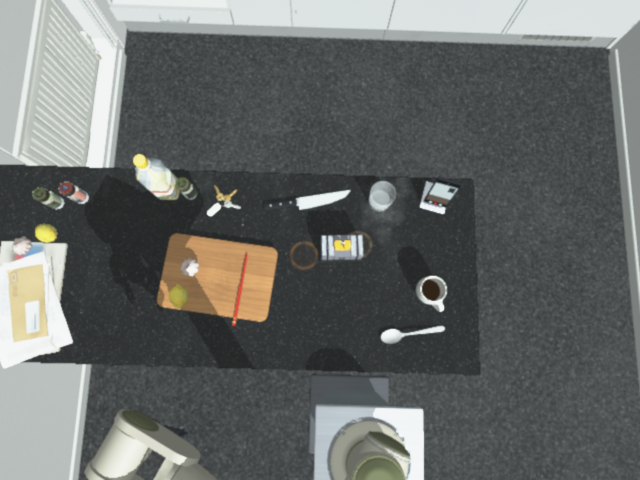

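View pics/side0.png

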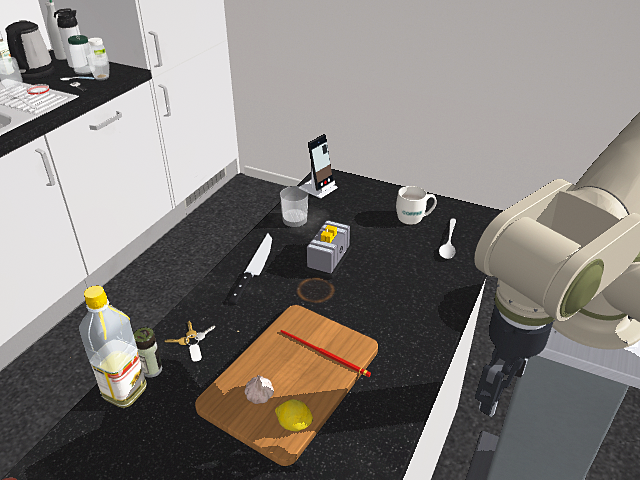

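The top view shows the stick running from its tip at about (247,255) to its butt at (236,323). The sharpener is at (342,247), the phone at (438,196), and the board at (160-277, 235-320). The side view shows the sharpener at (330,245) with its front hole near (342,248), and the phone at (320,160). Next I'll measure the stick by mask and make zoomed crops of the sharpener and phone.

```bash
python3 - <<'E'
from h import *
np.set_printoptions(precision=4,suppress=True)
ct,cs=env.calibration('top'),env.calibration('side')
T=cv2.imread('pics/top0.png');S=cv2.imread('pics/side0.png')
for n,I,c,(x0,y0,x1,y1) in(('top',T,ct,(200,240,290,335)),('side',S,cs,(260,320,385,385))):
    h=cv2.cvtColor(I,cv2.COLOR_BGR2HSV)
    m=((h[...,0]<5)|(h[...,0]>174))&(h[...,1]>170)&(h[...,2]>80)
    ys,xs=np.nonzero(m[y0:y1,x0:x1]);p=np.c_[xs+x0,ys+y0].astype(np.float32)
    mu=p.mean(0);d=np.linalg.svd(p-mu,full_matrices=0)[2][0];t=(p-mu)@d
    for e in(t.min(),t.max()):
        uv=mu+d*e;print(n,len(p),uv,onz(c,*uv,0.025))
crops=[(T,312,226,372,271),(T,408,171,468,216),(S,296,212,368,266),(S,284,126,356,180)]
r=[cv2.resize(I[b:d,a:c],(400,300),interpolation=cv2.INTER_CUBIC) for I,a,b,c,d in crops]
cv2.imwrite('pics/crops.png',np.vstack([np.hstack(r[:2]),np.hstack(r[2:])]))
E
```

```text
top 99 [246.1925 255.036 ] [0.5905 0.3861 0.025 ]
top 99 [233.2722 324.051 ] [0.3798 0.4131 0.025 ]
side 383 [280.7737 330.4542] [0.5933 0.3847 0.025 ]
side 383 [370.0343 374.9312] [0.3743 0.4126 0.025 ]
```

View pics/crops.png

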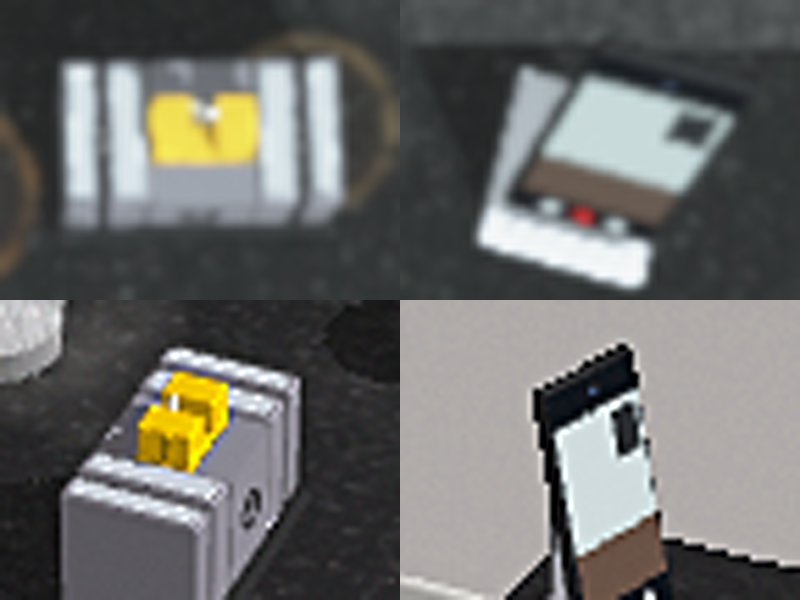

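The crops give these full-frame pixels. Sharpener top corners in the top view are about (321.3,235.3), (362.7,234.7), (363,255.7) and (321.8,256). The hole in the side view is about (341.4,249.4). The phone lens is about (448.5,183.8) in top and (318.2,142.4) in side, and the stand and screen edges give the phone's yaw.

```bash
python3 - <<'E'
from h import *
np.set_printoptions(precision=4,suppress=True)
ct,cs=env.calibration('top'),env.calibration('side')
C=[onz(ct,u,v,.078) for u,v in((321.3,235.3),(362.7,234.7),(363,255.7),(321.75,256))]
print(*C,'ctr',np.mean(C,0)); e=C[1]-C[0]+C[2]-C[3]; print('yaw',np.degrees(np.arctan2(e[0],-e[1])),np.linalg.norm(e)/2)
print('hole front',onz(cs,341.4,249.4,.046))
f=lambda x,y:(312+x/6.667,226+y/6.667); g=lambda x,y:(408+(x-400)/6.667,171+y/6.667)
s=lambda x,y:(284+(x-400)/5.5556,126+(y-300)/5.5556)
L,err=tri(ct,g(670,85),cs,s(591,391)); print('lens',L,err)
for n,a,b,z in(('stand',(482,240),(648,285),.003),('top',(592,70),(748,108),.155),('scrbot',(540,155),(668,192),.06)):
    A,B=onz(ct,*g(*a),z),onz(ct,*g(*b),z);d=B-A;print(n,A,B,np.linalg.norm(d),'yaw',np.degrees(np.arctan2(d[0],-d[1])))
A,e1=tri(ct,g(592,65),cs,s(534,390));B,e2=tri(ct,g(748,100),cs,s(632,345));d=B-A
print('3d top edge',A,B,e1,e2,np.linalg.norm(d),np.degrees(np.arctan2(d[0],-d[1])))
E
```

```text
[0.6489 0.1567 0.078 ] [0.6545 0.0323 0.078 ] [0.5906 0.0308 0.078 ] [0.5861 0.1537 0.078 ] ctr [0.62   0.0934 0.078 ]
yaw 2.351586743940252 0.12375585564729243
hole front [0.584  0.0926 0.046 ]
lens [ 0.7975 -0.2082  0.1534] 0.0004302496055168437
stand [ 0.7664 -0.1596  0.003 ] [ 0.7466 -0.2393  0.003 ] 0.08210121369765923 yaw -13.990563459554878
top [ 0.8029 -0.1737  0.155 ] [ 0.7878 -0.2415  0.155 ] 0.06943458387950426 yaw -12.563879605333886
scrbot [ 0.7925 -0.174   0.06  ] [ 0.7765 -0.2334  0.06  ] 0.0614219135391295 yaw -15.06895580208981
3d top edge [ 0.8048 -0.1685  0.1695] [ 0.7873 -0.237   0.1688] 0.009102234202665038 0.0007343892125456308 0.07075788104076072 -14.294395779475831
```

jog_arm(hand=[0.085,0.085,0.085,0.085,0.085], travel=[[0.06,-0.02,0],[0.06,-0.025,0],[0.06,-0.025,0],[0.06,-0.03,0],[0.06,-0.025,0]], yaw=[0.04,0.04,0.02,0.0,0.02])

```text
time_s: 0.72
position: [0.4215, 0.4129, 0.2481]
tool_rot: [[-0.993, 0.121, -0.001], [0.121, 0.993, -0.0], [0.001, -0.0, -1.0]]
ft_force: [0.1, 0.5, 0.2]
grip_width: 0.0849
gripper_force: 0.0
```

jog_arm(hand=[0.035,0.035,0.035,0.035,0.035], travel=[[0.03,-0.007,-0.03],[0.02,-0.006,-0.05],[0,0,-0.05],[0,0,-0.04],[0,0,-0.03]], yaw=[0,0,0,0,0])

```text
time_s: 1.35
position: [0.4694, 0.4007, 0.046]
tool_rot: [[-0.993, 0.122, -0.002], [0.122, 0.993, -0.001], [0.002, -0.002, -1.0]]
ft_force: [0.5, -0.1, 1.0]
grip_width: 0.035
gripper_force: 0.0
```

```bash
python3 - <<'E'
from h import *
np.set_printoptions(precision=4,suppress=True)
im,c=snap('wrist','w1.png');s=env.observe();print(s['position'],s['grip_width'],s['ft_force'])
h=cv2.cvtColor(im,cv2.COLOR_RGB2HSV)
m=((h[...,0]<5)|(h[...,0]>174))&(h[...,1]>170)&(h[...,2]>80)
ys,xs=np.nonzero(m);p=np.c_[xs,ys].astype(float);print(len(p),p.min(0),p.max(0))
for v in range(int(p[:,1].min()),int(p[:,1].max()),25):
    x=p[p[:,1]==v][:,0]
    if len(x): print(v,x.min(),x.max(),onz(c,x.mean(),v,.025))
E
```

```text
[0.468  0.3999 0.0426] 0.03524289448919693 [-0.9698 -1.8195 -3.7388]
4844 [313.  82.] [333. 414.]
82 315.0 331.0 [0.3769 0.4138 0.025 ]
132 313.0 332.0 [0.3952 0.4114 0.025 ]
157 314.0 331.0 [0.405  0.4102 0.025 ]
182 314.0 331.0 [0.4151 0.409  0.025 ]
207 315.0 330.0 [0.4257 0.4077 0.025 ]
232 315.0 330.0 [0.4368 0.4064 0.025 ]
257 315.0 330.0 [0.4484 0.405  0.025 ]
282 315.0 330.0 [0.4606 0.4035 0.025 ]
307 315.0 329.0 [0.4733 0.4018 0.025 ]
332 314.0 329.0 [0.4866 0.3999 0.025 ]
357 315.0 328.0 [0.5007 0.3982 0.025 ]
382 316.0 327.0 [0.5154 0.3964 0.025 ]
407 316.0 326.0 [0.531  0.3943 0.025 ]
```

View pics/w1.png

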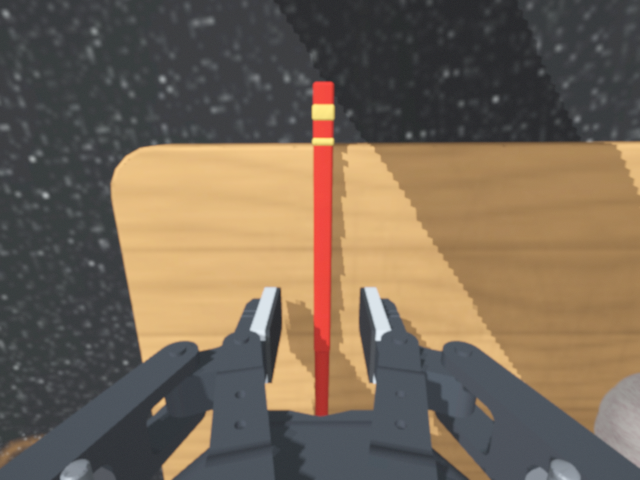

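The wrist view shows the stick centred between the pads (columns 314-331) with its butt at row 82, and the measured heading of about -7.2° matches the tool. I'll let the arm settle first, then close.

jog_arm(hand=[0.035,0.035,0.035,0.035,0.035], travel=[[0.003,0.002,0],[0,0,0],[0,0,0],[0,0,0],[0,0,0]], yaw=[-0.004,0,0,0,0])

```text
time_s: 2.02
position: [0.473, 0.4032, 0.0487]
tool_rot: [[-0.992, 0.125, 0.0], [0.125, 0.992, 0.0], [-0.0, 0.0, -1.0]]
ft_force: [-0.0, -0.2, -0.0]
grip_width: 0.0352
gripper_force: 0.0
```

jog_arm(hand=[0.035,0.035,0.0,0.0,0.0], travel=[[0,-0.001,-0.008],[0,0,0],[0,0,0],[0,0,0],[0,0,0]], yaw=[0,0,0,0,0], grip_force=50)

```text
time_s: 2.65
position: [0.4731, 0.4022, 0.0405]
tool_rot: [[-0.992, 0.125, 0.0], [0.125, 0.992, 0.0], [-0.0, 0.0, -1.0]]
ft_force: [-0.9, -0.1, -0.2]
grip_width: 0.006
gripper_force: 49.3
```

jog_arm(hand=[0,0,0,0,0], travel=[[0,0,0],[0,0,0],[0,0,0.02],[0,0,0.04],[0,0,0.04]], yaw=[0,0,0,0,0])

```text
time_s: 3.28
position: [0.4727, 0.402, 0.1411]
tool_rot: [[-0.992, 0.125, -0.001], [0.125, 0.992, -0.001], [0.001, -0.001, -1.0]]
ft_force: [0.8, -0.3, 0.4]
grip_width: 0.0061
gripper_force: 49.2
```

jog_arm(hand=[0,0,0,0,0], travel=[[-0.029,-0.03,0],[-0.02,-0.05,0],[0,-0.06,0],[0,-0.06,0],[0,-0.05,0]], yaw=[0.02,0.04,0.04,0.04,0.027])

```text
time_s: 3.9
position: [0.4236, 0.1503, 0.1404]
tool_rot: [[-0.999, -0.042, 0.0], [-0.042, 0.999, -0.0], [-0.0, -0.0, -1.0]]
ft_force: [0.6, -0.3, 0.3]
grip_width: 0.0058
gripper_force: 49.2
```

jog_arm(hand=[0,0,0,0,0], travel=[[0,-0.04,0],[0,-0.026,-0.02],[0,0,-0.03],[0,0,0],[0,0,0]], yaw=[0,0,0,0,0])

```text
time_s: 4.53
position: [0.4243, 0.0864, 0.0911]
tool_rot: [[-0.999, -0.042, 0.001], [-0.042, 0.999, -0.0], [-0.001, -0.0, -1.0]]
ft_force: [0.1, 0.4, -1.0]
grip_width: 0.0057
gripper_force: 49.2
```

```bash
python3 - <<'E'
from h import *
np.set_printoptions(precision=4,suppress=True)
s=env.observe();print(s['position'],s['tool_rot'][:,0],s['grip_width'])
R=[]
for n in('top','side','wrist'):
    im,c=snap(n,n+'1.png');h=cv2.cvtColor(im,cv2.COLOR_RGB2HSV)
    m=(((h[...,0]<5)|(h[...,0]>174))&(h[...,1]>150)&(h[...,2]>60)).astype(np.uint8)
    k,l,st,ce=cv2.connectedComponentsWithStats(m)
    for i in range(1,k):
        if st[i,4]>6: print(n,st[i],ce[i])
T=cv2.imread('pics/top1.png');S=cv2.imread('pics/side1.png');W=cv2.imread('pics/wrist1.png')
a=cv2.resize(T[215:275,300:380],(400,300),interpolation=cv2.INTER_CUBIC)
b=cv2.resize(S[205:295,290:410],(800,600),interpolation=cv2.INTER_CUBIC)
w=cv2.resize(W,(400,300),interpolation=cv2.INTER_AREA)
cv2.imwrite('pics/c2.png',b)
cv2.imwrite('pics/c3.png',np.hstack([a,w]))
E
```

```text
[0.4243 0.0864 0.0911] [-0.9991 -0.0417 -0.0009] 0.005733815362891851
top [342 271   2  17  30] [342.5667 278.1333]
side [40 89  9  5 14] [43.9286 91.2857]
side [29 93  9  2 10] [33.  93.1]
side [324 180   3   4  10] [325.  181.8]
side [356 243  44  14 131] [379.4656 249.6107]
side [409 256  27  11 117] [422.     260.7521]
side [437 263   3   5  11] [438.     264.7273]
side [442 264   4   5  15] [443.4667 266.3333]
side [133 357   4   6  10] [134.7 359.5]
side [122 363  10  11  27] [126.7037 368.2593]
wrist [309  69  22  23 448] [319.471   80.9085]
wrist [309 111  21  17 331] [319.2598 119.4139]
wrist [ 310  138   20  277 4592] [319.7753 262.9503]
```

View pics/c2.png

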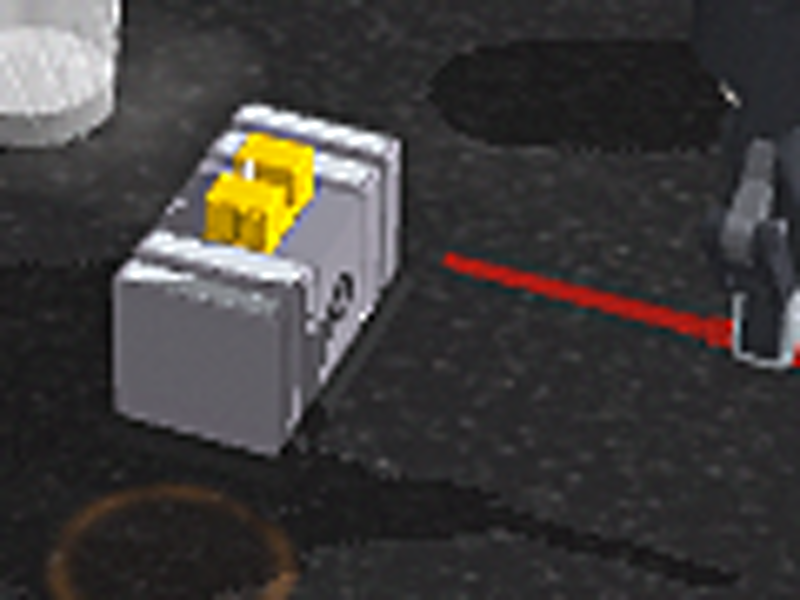

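The side crop shows the stick held roughly level with its tip at (357.0,244.0), and the hole at about (341.3,249.3). I'll compute the tip's height, lateral position and tilt from these.

```bash
python3 - <<'E'
from h import *
np.set_printoptions(precision=4,suppress=True)
ct,cs,cw=env.calibration('top'),env.calibration('side'),wristcal()
def ony(c,u,v,y):
    p,d=ray(c,u,v);return p+d*(y-p[1])/d[1]
print('tip',ony(cs,357,244,.0912)); print('hole',ony(cs,341.3,249.25,.0925))
print('nominal tip px',proj(cs,[.547,.0914,.0756]),proj(ct,[.547,.0914,.0756]))
T=cv2.imread('pics/top1.png');h=cv2.cvtColor(T,cv2.COLOR_BGR2HSV)
sub=h[262:292,335:352];m=((sub[...,0]<8)|(sub[...,0]>172))&(sub[...,1]>120)&(sub[...,2]>60)
for v in range(30):
    x=np.nonzero(m[v])[0]
    if len(x): print(v+262,x.min()+335,x.max()+335,onz(ct,x.mean()+335,v+262,.0756)[:2])
# butt: wrist rows 69, and side bar line
print('butt', onz(cw,319.8,69,.0756))
S=cv2.imread('pics/side1.png');h=cv2.cvtColor(S,cv2.COLOR_BGR2HSV)
for x0,x1 in((356,399),(409,446)):
  for u in range(x0,x1,6):
    col=h[235:275,u];mm=((col[:,0]<8)|(col[:,0]>172))&(col[:,1]>120)&(col[:,2]>60);r=np.nonzero(mm)[0]
    if len(r): print(u,r.min()+235,r.max()+235,ony(cs,u,r.mean()+235,.089))
E
```

```text
tip [0.5436 0.0912 0.0755]
hole [0.5844 0.0925 0.0463]
nominal tip px (np.float64(355.6937585921334), np.float64(243.63374333139527)) (np.float64(342.3604607505066), np.float64(269.75082730752456))
270 342 343 [0.5463 0.091 ]
271 342 343 [0.5433 0.0909]
272 342 343 [0.5403 0.0909]
273 342 343 [0.5373 0.0908]
274 342 343 [0.5343 0.0908]
275 342 343 [0.5314 0.0907]
276 342 343 [0.5284 0.0906]
277 342 343 [0.5254 0.0906]
278 342 344 [0.5225 0.0891]
279 342 343 [0.5195 0.0905]
280 342 343 [0.5165 0.0904]
281 342 343 [0.5136 0.0904]
282 342 343 [0.5106 0.0903]
283 342 344 [0.5077 0.0888]
284 342 344 [0.5047 0.0887]
285 342 344 [0.5018 0.0887]
286 342 344 [0.4988 0.0886]
287 342 344 [0.4959 0.0886]
288 342 343 [0.4929 0.09  ]
butt [0.3275 0.0829 0.0756]
356 244 244 [0.5471 0.089  0.0728]
362 244 246 [0.5313 0.089  0.0751]
368 246 247 [0.5156 0.089  0.0758]
374 247 249 [0.5001 0.089  0.0765]
380 249 251 [0.4845 0.089  0.0758]
386 250 252 [0.4693 0.089  0.078 ]
392 252 254 [0.454  0.089  0.0772]
398 253 256 [0.4389 0.089  0.0779]
409 257 259 [0.4114 0.089  0.077 ]
415 257 261 [0.3969 0.089  0.0792]
421 258 262 [0.3824 0.089  0.0813]
427 260 264 [0.3678 0.089  0.0806]
433 262 265 [0.3534 0.089  0.0813]
439 263 265 [0.3395 0.089  0.0848]
445 265 268 [0.3251 0.089  0.0826]
```

View pics/c3.png

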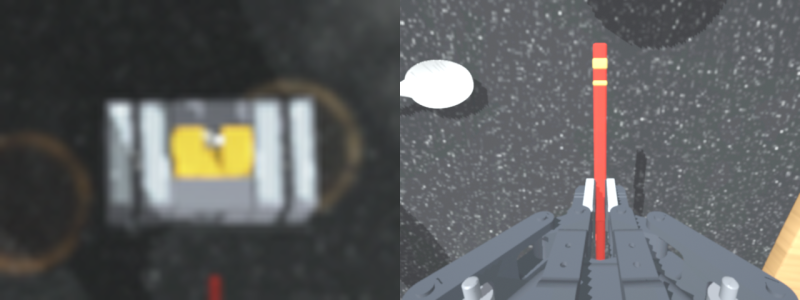

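The top crop shows the tip (column 342.5) in line with the middle of the cartridge. The tip sits about 29 mm above the hole and 40 mm short of the front.

jog_arm(hand=[0,0,0,0,0], travel=[[0,0,-0.029],[0.015,0.0006,0],[0.015,0.0006,0],[0.008,0.0003,0],[0.004,0.0002,0]], yaw=[0,0,0,0,0])

```text
time_s: 5.3
position: [0.4662, 0.088, 0.0616]
tool_rot: [[-0.999, -0.041, 0.0], [-0.041, 0.999, -0.0], [-0.0, -0.0, -1.0]]
ft_force: [0.2, -0.1, -1.0]
grip_width: 0.0059
gripper_force: 49.2
```

jog_arm(hand=[0,0,0,0,0], travel=[[0,0,0],[0,0,0],[0.002,0,0],[0.002,0,0],[0,0,0]], yaw=[0,0,0,0,0])

```text
time_s: 5.92
position: [0.4698, 0.0879, 0.0612]
tool_rot: [[-0.999, -0.041, -0.001], [-0.041, 0.999, 0.0], [0.001, 0.0, -1.0]]
ft_force: [-1.8, -0.6, -0.3]
grip_width: 0.0057
gripper_force: 49.2
```

```bash
python3 - <<'E'
from h import *
np.set_printoptions(precision=4,suppress=True)
s=env.observe();print(s['position'],s['ft_force'],s['grip_width'])
S=snap('side','s2.png')[0][...,::-1]
cv2.imwrite('pics/c4.png',cv2.resize(S[205:265,300:380],(800,600),interpolation=cv2.INTER_CUBIC))
E
```

```text
[0.4698 0.0879 0.0612] [-1.7709 -0.5925 -0.2942] 0.005681334230458736
```

View pics/c4.png

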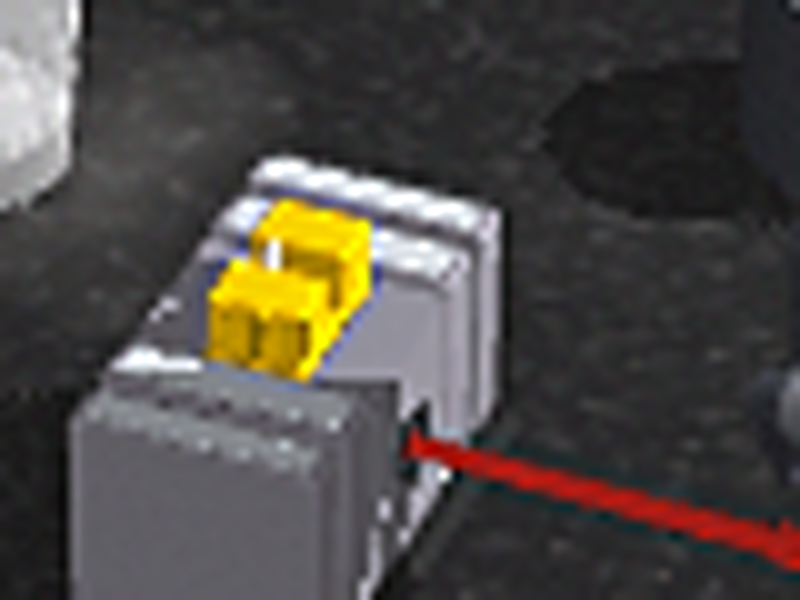

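The side crop shows the tip entering the hole at crop position (413,445), with the hole centre at (413,442), and the tip has just met the button (-1.8 N). I'll push further.

jog_arm(hand=[0,0,0,0,0], travel=[[0.002,0,0],[0.001,0,0],[0.001,0,0],[0,0,0],[0,0,0]], yaw=[0,0,0,0,0])

```text
time_s: 6.6
position: [0.4739, 0.0879, 0.0613]
tool_rot: [[-0.999, -0.041, -0.0], [-0.041, 0.999, 0.0], [0.0, 0.0, -1.0]]
ft_force: [-2.5, 0.0, -0.4]
grip_width: 0.006
gripper_force: 49.2
```

jog_arm(hand=[0,0,0,0,0], travel=[[0.001,0,0],[0.001,0,0],[0,0,0],[0,0,0],[0,0,0]], yaw=[0,0,0,0,0])

```text
time_s: 7.22
position: [0.4747, 0.0879, 0.0609]
tool_rot: [[-0.999, -0.041, -0.003], [-0.041, 0.999, 0.0], [0.003, 0.0, -1.0]]
ft_force: [-6.2, -0.4, 0.4]
grip_width: 0.0058
gripper_force: 49.2
```

```bash
cat > pop.py <<'E'
from h import *
np.set_printoptions(precision=4,suppress=True)
s=env.observe();print(s['position'],s['ft_force'],s['grip_width'])
for n in('side','top'):
    im,c=snap(n,n+'_pop.png');h=cv2.cvtColor(im,cv2.COLOR_RGB2HSV)
    m=((h[...,0]>20)&(h[...,0]<32)&(h[...,1]>180)&(h[...,2]>100)).astype(np.uint8)
    R=(300,190,360,270) if n=='side' else (310,215,380,275)
    ys,xs=np.nonzero(m[R[1]:R[3],R[0]:R[2]]);print(n,len(xs),xs.min()+R[0],xs.max()+R[0],ys.min()+R[1],ys.max()+R[1])
E
python3 pop.py
```

```text
[0.4747 0.0879 0.0609] [-6.1987 -0.4416  0.3652] 0.005839564148051525
side 279 320 336 220 242Traceback (most recent call last):
  File "pop.py", line 8, in <module>
    ys,xs=np.nonzero(m[R[1]:R[3],R[0]:R[2]]);print(n,len(xs),xs.min()+R[0],xs.max()+R[0],ys.min()+R[1],ys.max()+R[1])
                                                             ~~~~~~^^
    return umr_minimum(a, axis, None, out, keepdims, initial, where)
ValueError: zero-size array to reduction operation minimum which has no identity
```

```bash
python3 - <<'E'
from h import *
cs=env.calibration('side')
for f in('side1','s2','side_pop'):
    h=cv2.cvtColor(cv2.imread(f'pics/{f}.png'),cv2.COLOR_BGR2HSV)
    m=((h[...,0]>20)&(h[...,0]<32)&(h[...,1]>180)&(h[...,2]>100))[190:270,300:360]
    ys,xs=np.nonzero(m);print(f,len(xs),ys.min()+190,ys.max()+190,xs.min()+300,xs.max()+300)
for z in(.094,.108):print(proj(cs,[.620,.093,z]))
E
```

```text
side1 199 225 242 321 336
s2 201 225 242 321 336
side_pop 279 220 242 320 336
(np.float64(328.4471998142129), np.float64(230.08861059256677))
(np.float64(328.49175469054154), np.float64(225.4495607405945))
```

The cartridge rose 5 px in the side view, which is the expected 14 mm, so it has popped. I'll withdraw straight back and return the stick.

jog_arm(hand=[0,0,0,0,0], travel=[[-0.01,-0.0004,0],[-0.022,-0.0008,0],[-0.02,-0.0008,0],[0,0,0.04],[0,0.02,0.04]], yaw=[0,0,0,0,0])

```text
time_s: 7.95
position: [0.4243, 0.1054, 0.1427]
tool_rot: [[-0.999, -0.039, 0.002], [-0.039, 0.999, -0.0], [-0.002, -0.0, -1.0]]
ft_force: [0.4, 0.4, 0.6]
grip_width: 0.0055
gripper_force: 49.2
```

jog_arm(hand=[0,0,0,0,0], travel=[[0,0.05,0],[0,0.06,0],[0,0.06,0],[0.01,0.06,0],[0.02,0.05,0]], yaw=[-0.02,-0.04,-0.04,-0.04,-0.027])

```text
time_s: 8.57
position: [0.4539, 0.3884, 0.1419]
tool_rot: [[-0.992, 0.125, 0.002], [0.125, 0.992, 0.001], [-0.002, 0.002, -1.0]]
ft_force: [0.2, 0.1, 1.0]
grip_width: 0.0063
gripper_force: 49.2
```

jog_arm(hand=[0,0,0,0,0], travel=[[0.019,0.015,0],[0,0,-0.03],[0,0,-0.03],[0,0,-0.01],[0,0,0]], yaw=[0,0,0,0,0])

```text
time_s: 9.2
position: [0.4732, 0.4009, 0.0715]
tool_rot: [[-0.992, 0.126, 0.0], [0.126, 0.992, 0.0], [-0.0, 0.0, -1.0]]
ft_force: [-0.5, 0.1, -0.3]
grip_width: 0.0057
gripper_force: 49.2
```

jog_arm(hand=[0,0,0,0,0], travel=[[0,0,-0.022],[0,0,-0.006],[0,0,-0.002],[0,0,0],[0,0,0]], yaw=[0,0,0,0,0])

```text
time_s: 9.82
position: [0.4733, 0.401, 0.042]
tool_rot: [[-0.992, 0.125, 0.001], [0.125, 0.992, 0.001], [-0.001, 0.001, -1.0]]
ft_force: [0.0, 0.1, 0.1]
grip_width: 0.006
gripper_force: 49.2
```

jog_arm(hand=[0.035,0.035,0.035,0.035,0.035], travel=[[0,0,0],[0,0,0],[0,0,0],[0,0,0.02],[0,0,0.05]], yaw=[0,0,0,0,0])

```text
time_s: 10.45
position: [0.4721, 0.4003, 0.1101]
tool_rot: [[-0.992, 0.126, -0.005], [0.126, 0.992, -0.003], [0.004, -0.003, -1.0]]
ft_force: [0.5, 1.2, 0.8]
grip_width: 0.0352
gripper_force: 0.0
```

jog_arm(hand=[0.085,0.085,0.085,0.085,0.085], travel=[[0,-0.01,0.06],[0,-0.04,0.05],[0,-0.06,0],[0,-0.06,0],[0,-0.06,0]], yaw=[0,0.04,0.04,0.04,0.047])

```text
time_s: 11.08
position: [0.4726, 0.1701, 0.2203]
tool_rot: [[-0.999, -0.043, 0.001], [-0.043, 0.999, -0.0], [-0.001, -0.0, -1.0]]
ft_force: [1.5, -0.4, -1.1]
grip_width: 0.0851
gripper_force: 0.0
```

```bash
cat > look.py <<'E'
from h import *
np.set_printoptions(precision=4,suppress=True)
s=env.observe();print(s['position'],s['tool_rot'][:,0],s['grip_width'])
(im,ct),(si,cs)=snap('top','t3.png'),snap('side','s3.png')
h=cv2.cvtColor(si,cv2.COLOR_RGB2HSV);m=((h[...,0]<5)|(h[...,0]>174))&(h[...,1]>170)&(h[...,2]>80)
ys,xs=np.nonzero(m[320:385,260:385]);p=np.c_[xs+260,ys+320].astype(float)
mu=p.mean(0);d=np.linalg.svd(p-mu,full_matrices=0)[2][0];t=(p-mu)@d
for e in(t.min(),t.max()):print('stick',onz(cs,*(mu+d*e),.025))
h=cv2.cvtColor(im,cv2.COLOR_RGB2HSV);m=(h[...,0]>18)&(h[...,0]<34)&(h[...,1]>150)&(h[...,2]>80)
ys,xs=np.nonzero(m[215:275,310:380]);print(len(xs))
if len(xs):
    b=xs.min()+310,xs.max()+311,ys.min()+215,ys.max()+216;print('cart',b,onz(ct,b[0]-.5,b[3]-.5,.108),onz(ct,b[1]-.5,b[2]-.5,.108))
E
python3 look.py
```

```text
[0.4726 0.1701 0.2203] [-0.9991 -0.043  -0.0006] 0.0851126349907022
stick [0.5932 0.3848 0.025 ]
stick [0.3752 0.4125 0.025 ]
128
cart (np.int64(335), np.int64(350), np.int64(239), np.int64(250)) [0.6017 0.1174 0.108 ] [0.6357 0.0741 0.108 ]
```

The stick lies back on the board where it started, within 1 mm. Now I'll move over the cartridge.

jog_arm(hand=[0.085,0.085,0.085,0.085,0.085], travel=[[0.05,-0.03,0],[0.05,-0.03,0],[0.047,-0.016,-0.02],[0,0,-0.02],[0,0,0]], yaw=[0,0,0,0,0])

```text
time_s: 11.8
position: [0.6194, 0.0962, 0.1784]
tool_rot: [[-0.999, -0.041, -0.004], [-0.041, 0.999, 0.0], [0.004, 0.0, -1.0]]
ft_force: [-0.7, -0.0, 0.5]
grip_width: 0.0846
gripper_force: 0.0
```

jog_arm(hand=[0.085,0.085,0.085,0.085,0.085], travel=[[0,0,0],[0,0,0],[0,0,0],[0,0,0],[0,0,0]], yaw=[0,0,0,0,0])

```text
time_s: 12.42
position: [0.6199, 0.0958, 0.1803]
tool_rot: [[-0.999, -0.041, 0.0], [-0.041, 0.999, -0.0], [-0.0, -0.0, -1.0]]
ft_force: [-0.8, 0.0, -0.8]
grip_width: 0.0849
gripper_force: 0.0
```

```bash
python3 - <<'E'
from h import *
np.set_printoptions(precision=4,suppress=True)
s=env.observe();print(s['position'],s['tool_rot'][:,0])
im,c=snap('wrist','w4.png');h=cv2.cvtColor(im,cv2.COLOR_RGB2HSV)
m=((h[...,0]>18)&(h[...,0]<34)&(h[...,1]>150)&(h[...,2]>80)).astype(np.uint8)
k,l,st,ce=cv2.connectedComponentsWithStats(m)
for i in range(1,k):
    if st[i,4]>100:
        x,y,w,hh,a=st[i];print(st[i])
        for u,v in((x,y),(x+w,y),(x,y+hh),(x+w,y+hh)):print(onz(c,u-.5,v-.5,.108))
cs=np.vstack([np.argwhere(l==i)[:,::-1] for i in range(1,k) if st[i,4]>100])
print(cv2.minAreaRect(cs.astype(np.float32)))
E
```

```text
[0.6199 0.0958 0.1803] [-0.9992 -0.0412 -0.0002]
[ 281  226   76   56 3582]
[0.5995 0.0722 0.108 ]
[0.5976 0.1168 0.108 ]
[0.6355 0.0725 0.108 ]
[0.6335 0.1195 0.108 ]
((318.5, 253.5), (55.0, 75.0), 90.0)
```

View pics/w4.png

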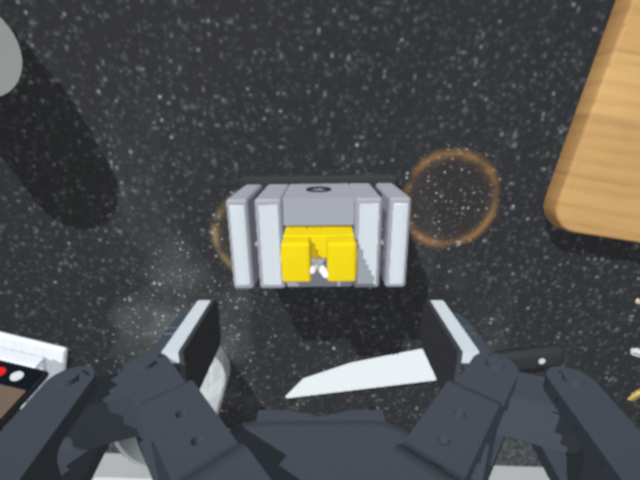

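The wrist view shows the popped cartridge centred and square between the open fingers, with the ears in columns 281-357 and the far edge at row 282. Descending to grip.

jog_arm(hand=[0.085,0.085,0.085,0.085,0.085], travel=[[0.0015,0,-0.03],[0,0,-0.03],[0,0,-0.015],[0,0,-0.005],[0,0,0]], yaw=[0,0,0,0,0])

```text
time_s: 13.1
position: [0.6218, 0.0958, 0.1007]
tool_rot: [[-0.999, -0.041, 0.001], [-0.041, 0.999, -0.0], [-0.001, -0.0, -1.0]]
ft_force: [-0.4, -0.1, 0.0]
grip_width: 0.0849
gripper_force: 0.0
```

jog_arm(hand=[0,0,0,0,0], travel=[[0,0,0],[0,0,0],[0,0,0],[0,0,0],[0,0,0]], yaw=[0,0,0,0,0], grip_force=50)

```text
time_s: 13.72
position: [0.6216, 0.0958, 0.1003]
tool_rot: [[-0.999, -0.041, 0.0], [-0.041, 0.999, -0.0], [-0.0, -0.0, -1.0]]
ft_force: [0.3, -0.7, -0.3]
grip_width: 0.0448
gripper_force: 56.9
```

jog_arm(hand=[0,0,0,0,0], travel=[[0,0,0.005],[0,0,0.015],[0,0,0.02],[0,0,0.02],[0,0,0.02]], yaw=[0,0,0,0,0])

```text
time_s: 14.35
position: [0.6214, 0.0959, 0.1818]
tool_rot: [[-0.999, -0.041, 0.001], [-0.041, 0.999, 0.0], [-0.001, -0.0, -1.0]]
ft_force: [-0.1, 0.1, -1.3]
grip_width: 0.045
gripper_force: 56.7
```

The cartridge is out and held. I'll stop partway to refine the phone's yaw from nearby.

jog_arm(hand=[0,0,0,0,0], travel=[[0.01,-0.03,0.005],[0.008,-0.03,0],[0,-0.02,0],[0,0,0],[0,0,0]], yaw=[0,0,0,0,0])

```text
time_s: 14.98
position: [0.6392, 0.0166, 0.1853]
tool_rot: [[-0.999, -0.042, -0.0], [-0.042, 0.999, 0.0], [0.0, 0.0, -1.0]]
ft_force: [-0.2, -0.3, -0.4]
grip_width: 0.0451
gripper_force: 56.8
```

```bash
python3 - <<'E'
from h import *
im,c=snap('wrist','w5.png');np.savez('w5.npz',**{k:c[k] for k in('fx','fy','cx','cy','position','rotation')})
E
```

```text
(no output)
```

View pics/w5.png

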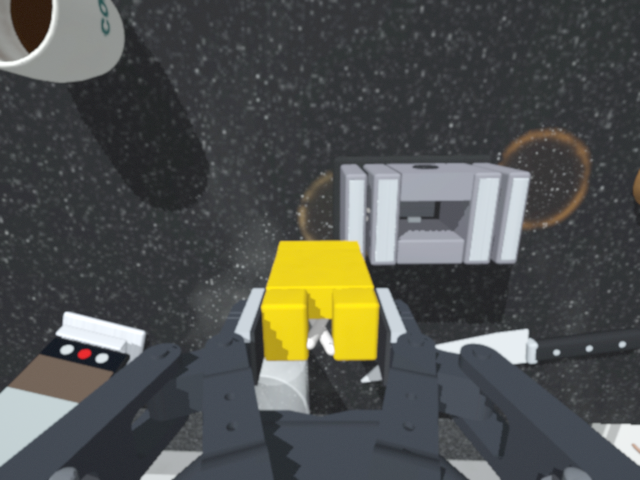

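The wrist view shows the cartridge held upright. The phone stand's front edge runs from (68,314) to (143,330), and the screen's three dots are at about (67,349), (84,354) and (101,358).

```bash
python3 - <<'E'
from h import *
np.set_printoptions(precision=4,suppress=True)
c=np.load('w5.npz');I=cv2.imread('pics/w5.png');g=cv2.cvtColor(I,cv2.COLOR_BGR2GRAY).astype(float)
def yaw(A,B):d=B-A;return np.degrees(np.arctan2(d[0],-d[1]))
# stand front edge: first strong dark->light transition, subpixel, per column
P=[]
for u in range(72,140,2):
    col=g[300:340,u];i=np.nonzero(col>150)[0]
    if len(i):
        i=i[0];P.append((u,300+i-1+(150-col[i-1])/(col[i]-col[i-1])))
P=np.array(P);k=np.polyfit(P[:,0],P[:,1],1);print('edge',k,np.std(P[:,1]-np.polyval(k,P[:,0])))
for z in(.0,.004,.02):
    A,B=[onz(c,u,np.polyval(k,u),z) for u in(140,72)];print('stand',z,A,B,yaw(B,A) if B[1]>A[1] else yaw(A,B))
sub=I[340:366,55:112].astype(int);m=(g[340:366,55:112]>130)|((sub[...,2]>150)&(sub[...,1]<90))
n,l,st,ce=cv2.connectedComponentsWithStats(m.astype(np.uint8));print([(st[i,4],ce[i]+[55,340]) for i in range(1,n) if st[i,4]>25])
A,B=[onz(c,*p,.03) for p in((101.5,358),(67,349.5))];print('dots',A,B,yaw(A,B))
E
```

```text
edge [  0.2522 293.9099] 0.04916405078589577
stand 0.0 [ 0.7672 -0.1615 -0.    ] [ 0.7503 -0.2275  0.    ] -14.36051787475331
stand 0.004 [ 0.7645 -0.1592  0.004 ] [ 0.7478 -0.2244  0.004 ] -14.360517874753256
stand 0.02 [ 0.7539 -0.1502  0.02  ] [ 0.7381 -0.2119  0.02  ] -14.36051787475325
[(np.int32(206), array([ 97.7913, 342.8495])), (np.int32(106), array([ 66.4906, 349.3113])), (np.int32(97), array([ 83.9691, 353.4639])), (np.int32(101), array([101.3168, 357.6832]))]
dots [ 0.7804 -0.1846  0.03  ] [ 0.7723 -0.2157  0.03  ] -14.60633829625613
```

Phone yaw is about -14.4° and the lens is at about (0.798,-0.207,0.155). The target TCP is therefore about (0.640,-0.166,0.186).

jog_arm(hand=[0,0,0,0,0], travel=[[0,-0.04,0.001],[0,-0.05,0],[0,-0.05,0],[0,-0.03,0],[0.0005,-0.013,0]], yaw=[-0.06,-0.08,-0.08,-0.05,-0.023])

```text
time_s: 15.65
position: [0.6399, -0.1678, 0.186]
tool_rot: [[-0.968, 0.25, -0.0], [0.25, 0.968, 0.0], [0.0, 0.0, -1.0]]
ft_force: [-0.2, -0.0, -0.5]
grip_width: 0.0453
gripper_force: 56.8
```

jog_arm(hand=[0,0,0,0,0], travel=[[0,0,0],[0,0,0],[0,0,0],[0,0,0],[0,0,0]], yaw=[0,0,0,0,0])

```text
time_s: 16.27
position: [0.64, -0.1669, 0.1862]
tool_rot: [[-0.969, 0.249, 0.0], [0.249, 0.969, 0.0], [-0.0, 0.0, -1.0]]
ft_force: [-0.3, 0.5, -1.8]
grip_width: 0.0447
gripper_force: 56.8
```

```bash
python3 - <<'E'
from h import *
np.set_printoptions(precision=4,suppress=True)
s=env.observe();print(s['position'],s['tool_rot'],s['qvel'])
def yel(im):
    h=cv2.cvtColor(im,cv2.COLOR_RGB2HSV);m=((h[...,0]>18)&(h[...,0]<34)&(h[...,1]>150)&(h[...,2]>80)).astype(np.uint8)
    k,l,st,ce=cv2.connectedComponentsWithStats(m);return [(st[i],ce[i]) for i in range(1,k) if st[i,4]>60]
im,c=snap('side','s6.png');print(yel(im))
x=np.array([.9687,-.248,0]);y=np.array([.248,.9687,0]);o=s['position']-[0,0,.0703]
print('expected side px',[np.round(proj(c,o+x*a+y*b+[0,0,z]),1) for z in(0,.078) for a in(-.013,.013) for b in(-.023,.023)])
wi,_=snap('wrist','w6.png');print(yel(wi))
W=yel(cv2.imread('pics/w5.png')[...,::-1].copy());print(W)
L=np.array([.798,-.207,.156]);w=o+x*.013+[0,0,.04];print('window',w,'rel',(L-w)@x,(L-w)@y,(L-w)[2])
E
```

```text
[ 0.64   -0.1669  0.1862] [[-0.9686  0.2487  0.0001]
 [ 0.2487  0.9686  0.    ]
 [-0.0001  0.     -1.    ]] [-0.1372  0.1239 -0.1545 -0.0753 -0.1277  0.013 ]
[(array([355, 144,  19,  34, 419], dtype=int32), array([364.7566, 161.8711])), (array([ 84, 285,  23,  24, 293], dtype=int32), array([ 95.7645, 299.4334])), (array([104, 372,  12,  28,  61], dtype=int32), array([109.1311, 384.4754])), (array([275, 399,  38,  33, 916], dtype=int32), array([293.6386, 414.9596]))]
expected side px [array([371.4, 170.8]), array([361.3, 177.3]), array([363.9, 167.8]), array([353.8, 174.1]), array([372.8, 145.7]), array([362.5, 151.9]), array([365.2, 142.8]), array([354.8, 148.9])]
[(array([  261,   240,   119,   122, 11682], dtype=int32), array([319.472 , 300.0752]))]
[(array([  261,   240,   119,   121, 11614], dtype=int32), array([319.6891, 300.2085]))]
window [ 0.6526 -0.1701  0.1559] rel 0.1499961541750422 0.0003278834503062586 0.00012688479249448048
```

The cartridge shows where expected in the side view (rows 144-178, columns 355-374) and hasn't slipped in the grip. The window is 150 mm from the lens, level with it and square to the phone. Handing in.

```bash
python3 -c "
from rig import env
print(env.close_job())"
```

```text
the job is handed in; nothing more can be done
None
```

The job is handed in: the chopstick is back on the board within about 1 mm of where it lay, and the arm is holding the cartridge upright with its window about 150 mm in front of the phone lens, level and square to it by my measurements.

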